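Key the battery cap onto its pin and press it home

ROBOT

A 6-joint arm with a two-finger parallel gripper is mounted at the origin on the work surface. World frame = base frame: x ahead of the robot, y to its left, z up, the work surface at z = 0. Lengths are in m, angles in degrees, forces in N, time in s.
With the tool pointing down it reaches from about 0.3 to 0.75 m from the base axis. Payload 8.5 kg.
Tool frame: the origin (TCP) lies midway between the tips of the shut fingers; the grasp point (between the pads) lies 19 mm behind it (env.grip_depth is the distance from the TCP to the grasp point, in m); x points along the fingers, y is the direction in which the jaws open and shut, and the axes are right-handed (so a half turn about x gives the same grasp; the last joint's range is limited). The gripper opens to 85 mm and grips with 20 to 120 N. Pads are 22 mm wide; open, the fingers measure 114 mm over their backs; the gripper's body (76 mm by 85 mm) begins 54 mm behind the grasp point. The pads swing forward as they close: fully open they stand 13 mm farther back than shut.
Start: joints at [58.482, 21.807, 74.336, -0, 83.858, -12.336], TCP at [0.181, 0.519, 0.231] pointing down, gripper open.
Joint ranges: [-178.18, 178.18], [-50.72, 133.34], [12.68, 142.11], [-81.47, 261.47], [9.98, 163.14], [-165.26, 165.26]. Speed limits (degrees/s): [136.94, 136.94, 180, 180, 180, 180].

INTERFACE

Orientations are given as a 3x3 rotation matrix whose columns are the frame's x, y, z axes.
In Python, from rig import env gives the robot as it stands.
- The arm moves only by the tool play_rows, never from a script. Its arguments are lists of equal length, an entry for each row: "travel": the shift along the world's x, y, z in cm, a list of three; "rotation": the turn, a rotation vector about the world's x, y, z in rad, a list of three; "claw": the finger opening in cm, from 0 to 8.54. A call has 1 to 12 rows; each row shifts and turns the pose as measured when the row begins; what a row does not reach is not made up. A row lasts 1/12 s, in which the tool goes at most 41.7 mm and 7.16 degrees, less where a joint would pass 70% of its speed; a pose out of reach is approached as far as the arm can. A call is refused whole if a number of a shift passes 4.17 or a number of a turn 0.125, either way. A call with a gripper value outside its range is refused whole. The fingers move at their own pace and stop on an object; "squeeze" is the grip in N (left out, the last holds). Time passes only in rows, so rows that do not move let the fingers close. It gives the time, the measured TCP pose, the force and the opening at its end, in the units of the state.
- env.observe(): the state, without advancing time (a new reading comes with each control period).
- env.get_image(name): name is "scene" or "top" or "wrist"; returns the picture (384x512x3 uint8, red, green, blue); there is no depth.
- env.camera_info(name): a dict with "vertical_fov" (degrees; the focal length in pixels is half the picture's height over the tangent of half this angle, whatever the lens; pixels are square), "cx", "cy" (the principal point, pixels), "eye" and "rotation" of the camera in the world. Camera axes: x right, y down, z forward; pixel columns grow to the right and rows downward; lengths in m; the calibration is good to about 2 mm. A picture is of the moment at which its call begins: read the wrist's pose just before it. camera_info takes no time and is no camera call; for the wrist camera it gives the pose at the moment of the call.
- env.close_job(): hands the job in, once; it reports no verdict.
The state is a dict: "time_s": time; "q": joint angles; "qvel": joint speeds; "joint_efforts": joint torques, N m; "position": TCP position; "tool_rot": TCP orientation; "ft_force": force on the tool from outside, world axes, zero at the start; "wrist_torque": the same for the moment, N m; "grip_width": finger opening in m.
Only numpy, scipy, OpenCV 4.12 (cv2) and the standard library are available. Lean on these libraries where they do the work, as an engineer would, in place of code of your own. Each camera call takes 0.05 s, during which the arm holds its last target.

TASK

The white cap on the red battery holder is sitting too high because its notch is not over the yellow pin. Push the cap round with a fingertip (there is a finger bay in its top to push in) until the notch meets the pin, then press the cap down fully home and move clear. Do not pull the cap up, and leave everything else where it stands.

Things in the scene. Friction and masses are not known exactly. Their poses are not given: they have to be found in the camera images.
- holder: Red plastic battery holder, a round drum 136 mm across and 62 mm high (foot 148 mm across), screwed to the slab. Origin: centre of its underside, on the cap's turning axis; z up; its x axis points at the pin.
- pin (a point): Top of the yellow pin fixed on the holder near its edge, 48 mm off the axis: a tooth 8 mm wide with a rounded top, lying radially 39 to 66 mm off the axis, 8 mm above the drum's top (z = 70 mm), with a yellow post 8 x 8 mm rising outside the cap's edge (58 to 66 mm off the axis, up to z = 86 mm).
- cap_notch (a point): Notch in the edge of the white cap, 14 mm wide, cut radially from the rim (55 mm off the axis) in to 38 mm, through the full thickness. This point: middle of the notch, 48 mm off the axis, level with the cap's underside. Unless it is over the pin (within about 3 mm) the pin stops the cap from going down.
- cap_bay (a point): Middle of the floor of the finger bay, a dark-floored wedge missing from the cap's top like a slice of pie, opposite the notch: 80 degrees wide, 14 mm deep, from 10 mm off the axis out to the rim, with radial walls. This point is 36 mm off the axis, at z = 79 mm while the cap is up. A fingertip pushed sideways against either wall (about 2 N) turns the cap, which stays where it is left.
- cap_top (a point): Place to press on the cap's flat top, 14 mm off the axis towards the notch. The cap is a white disc 110 mm across and 22 mm thick on the holder's axis. At the start its underside is 9 mm above the drum's top, 1 mm above the pin, and its top at z = 93 mm; fully home it is 8 mm lower.
- cap_turn (a joint): Turn of the cap in rad, grows counter-clockwise seen from above, no end stops; 0 (or 2 pi) when the notch is exactly over the pin.
- cap_press (a joint): How far the cap is pressed down, in m: 0 at the start, 0.008 fully home against a solid stop, negative if it is pulled up. It fits snugly: about 6 N moves it and it stays where it is left.
- cup: Hard blue silicone cup, open, 64 mm across the rim, 58 mm high, standing beside the holder. Origin: centre of its underside.
- cell_a: Spare battery standing on end, 33 mm across, 61 mm high, beside the holder. Origin: centre of its underside.
- cell_b: A second spare battery, same as the first, also beside the holder.
- lantern: Tall orange solar lantern, 110 mm across, about 240 mm high with its handle. Origin: centre of its underside.
- tin: Aluminium tin with its hinged lid shut, 78 x 113 mm, 38 mm high. Origin: centre of its underside.
- comb: Wooden comb lying flat, 160 mm long, about 40 mm wide, 6 mm thick. Origin: middle of its underside.
- jar: Amber glass jar with a brass lid, 72 mm across, 100 mm high. Origin: centre of its underside.
There are look-alikes about, which are no part of the job. Several things have the shape of the comb; the one meant has the colours described above. Of the things that look like the tin, take the one that is farthest from the robot's base at the start.

How it is judged (in metres and radians):
On the way:
1. the cap is pressed fully home with its notch on the pin (value of joint cap_press above 0.0065 m and horizontal distance between cap_notch and pin below 0.0045 m), for 0.2 s.
At the end, for the whole second after the job is handed in: The cap is at least 6.5 mm of its 8 mm down, its notch within 4.5 mm of the pin, at rest; cup, batteries, lantern, tin, comb and jar upright and within 15 mm of where they started (all of step 1 and velocity of joint cap_turn between -0.05 and 0.05 rad/s and distance of each of cup, cell_a, cell_b, lantern, tin, comb, jar from where it was at the start of the episode below 0.015 m and angle between each of cup, cell_a, cell_b, lantern, tin, comb, jar's own z axis and vertical below 0.15 rad); the robot touches nothing.
It fails at once if the cap is pulled up by more than 8 mm (value of joint cap_press below -0.008 m).
It fails at once if a bystander is moved by more than 15 mm (distance of any of cup, cell_a, cell_b, lantern, tin, comb, jar from where it was at the start of the episode above 0.015 m).
It fails at once if a bystander is tipped over (angle between any of cup, cell_a, cell_b, lantern, tin, comb, jar's own z axis and vertical above 0.4 rad).
It also fails if it takes over 51 s, if anything falls off the work surface, if the arm or the gripper's body presses on something with over 40 N, if the wrist force passes 120 N, or if a joint passes its speed limit or range.

## Working session

There is one attempt and no reset: what is moved stays moved. The work goes in short steps, Python scripts to look and compute and a tool call to move; the robot and the scene stay as the last step left them, time stands still between calls to the robot, and variables do not carry over. Pictures are saved under pics/ and viewed, and the job is handed in when it is done.

Besides the shell and the picture viewer there is one more tool, called by a JSON object that holds its "name" and its "arguments", one argument or row to a line. play_rows: Moves the arm, as the interface text tells. Its arguments: {"type":"object","properties":{"travel":{"type":"array","items":{"type":"array","items":{"type":"number"}}},"rotation":{"type":"array","items":{"type":"array","items":{"type":"number"}}},"claw":{"type":"array","items":{"type":"number"}},"squeeze":{"type":"number"}},"required":["travel","rotation","claw"]}

```bash
ls; mkdir -p pics; python3 - <<'E'
from rig import env
import cv2
s=env.observe(); print({k:s[k] for k in ('time_s','position','tool_rot','grip_width','ft_force')})
for n in ("scene","top","wrist"):
    c=env.camera_info(n); print(n,c)
    im=env.get_image(n); cv2.imwrite(f"pics/{n}0.png",im[:,:,::-1])
E
```

```text
pics
{'time_s': 0.0, 'position': array([0.18055763, 0.51919797, 0.23069227]), 'tool_rot': array([[-7.78521123e-04,  3.28590493e-01,  9.44472171e-01],
       [-1.29156247e-03,  9.44471339e-01, -3.28591269e-01],
       [-9.99998863e-01, -1.47566005e-03, -3.10895739e-04]]), 'grip_width': 0.08597098633755793, 'ft_force': array([-0.238598  ,  0.35032509, -0.94665714])}
scene {'vertical_fov': 54.64895055309111, 'cx': 250.59572187222656, 'cy': 196.1481065847616, 'eye': array([ 1.07792407, -0.55270291,  0.83373416]), 'rotation': array([[ 0.70138811,  0.46774998, -0.53783332],
       [ 0.71252933, -0.48010566,  0.51166445],
       [-0.01888578, -0.74209737, -0.67002598]])}
top {'vertical_fov': 56.71035502737835, 'cx': 247.76238505046405, 'cy': 196.79054457841175, 'eye': array([ 0.37059871, -0.00151264,  1.42022831]), 'rotation': array([[ 0.00737444, -0.99728713,  0.07323936],
       [-0.99997126, -0.00722579,  0.00229443],
       [-0.001759  , -0.07325417, -0.99731175]])}
wrist {'vertical_fov': 63.899840473438324, 'cx': 251.55098822890707, 'cy': 189.98284639503277, 'eye': array([0.11252346, 0.54413151, 0.37314636]), 'rotation': array([[ 3.26998523e-01,  9.04376588e-01,  2.74180513e-01],
       [ 9.45024843e-01, -3.12898314e-01, -9.49878498e-02],
       [-1.14167320e-04,  2.90168282e-01, -9.56975629e-01]])}
```

View pics/scene0.png

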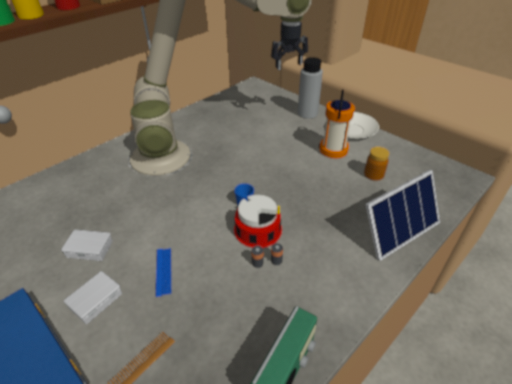

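View pics/top0.png

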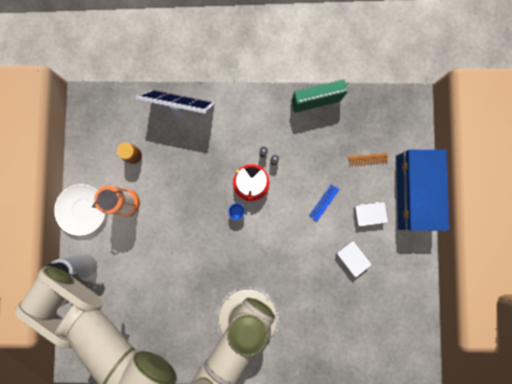

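View pics/wrist0.png

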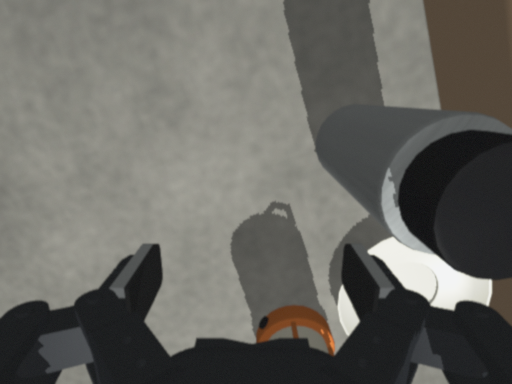

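The scene and top views show one red drum with a white cap at top pixel (251,182), with the cup at (236,212) and the batteries at (263,152) and (274,160). No other object looks like the holder. The comb is the wooden one at (368,159), and the tins are at (371,214) and (353,260). I'll check the holder in a close crop.

```bash
cat > h.py <<'E'
import numpy as np, cv2
from rig import env
def KRt(c):
    f=192/np.tan(np.radians(c['vertical_fov']/2)); return f,c['cx'],c['cy'],np.array(c['eye']),np.array(c['rotation'])
def ray(c,u,v,z):
    f,cx,cy,e,R=KRt(c); d=R@np.array([(u-cx)/f,(v-cy)/f,1]); return e+d*(z-e[2])/d[2]
def proj(c,P):
    f,cx,cy,e,R=KRt(c); p=(np.atleast_2d(P)-e)@R; return np.c_[f*p[:,0]/p[:,2]+cx,f*p[:,1]/p[:,2]+cy]
E
python3 - <<'E'
from h import *
t=cv2.imread('pics/top0.png'); s=cv2.imread('pics/scene0.png')
a=cv2.resize(t[140:230,205:300],None,fx=6,fy=6,interpolation=cv2.INTER_CUBIC)
b=cv2.resize(s[170:275,215:305],None,fx=6,fy=5.6,interpolation=cv2.INTER_CUBIC)
cv2.imwrite('pics/ct.png',a);cv2.imwrite('pics/cs.png',b)
c=env.camera_info('top')
hsv=cv2.cvtColor(t,cv2.COLOR_BGR2HSV)
for u,v,z in [(251,182,.093),(236,212,.058),(263,152,.061),(274,160,.061)]: print(u,v,ray(c,u,v,z))
E
```

```text
251 182 [ 0.52379801 -0.01019646  0.093     ]
236 212 [0.4119396  0.04621116 0.058     ]
263 152 [ 0.64448187 -0.05601796  0.061     ]
274 160 [ 0.61353006 -0.0986032   0.061     ]
```

View pics/ct.png

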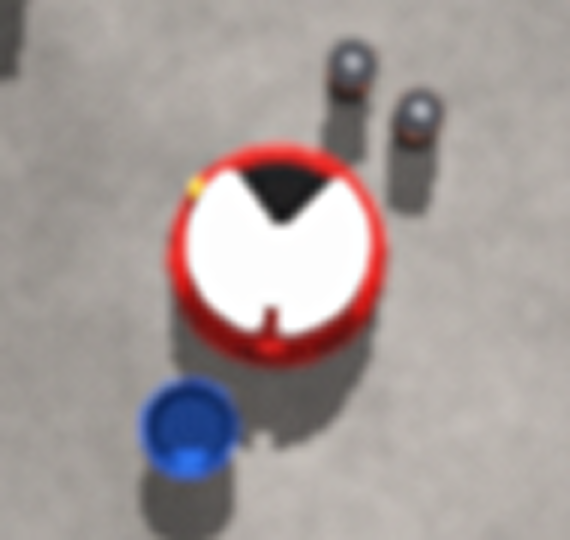

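View pics/cs.png

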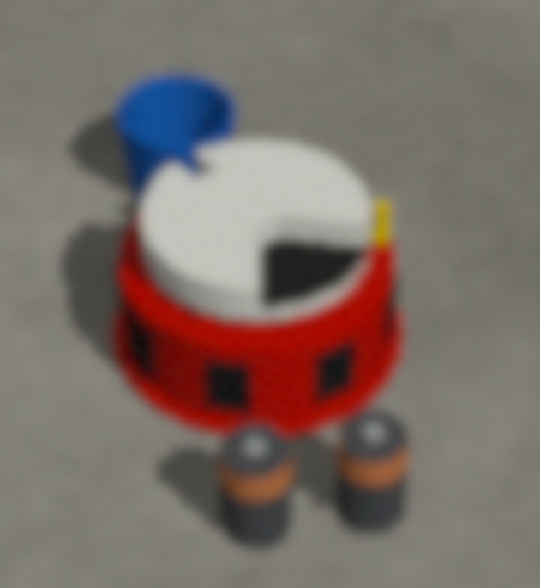

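```bash
python3 - <<'E'
from h import *
from scipy.optimize import least_squares
def mk(im,box):
    hsv=cv2.cvtColor(im,cv2.COLOR_BGR2HSV); m=np.zeros(hsv.shape[:2],bool); x0,y0,x1,y1=box; m[y0:y1,x0:x1]=1
    return hsv,m
for n,box in (('top',(228,160,275,205)),('scene',(230,185,290,255))):
    im=cv2.imread(f'pics/{n}0.png'); hsv,m=mk(im,box); c=env.camera_info(n)
    Y=m&(hsv[...,0]>18)&(hsv[...,0]<35)&(hsv[...,1]>110)
    v,u=np.nonzero(Y); w=hsv[...,1][Y].astype(float); print(n,'yellow',len(u),(u*w).sum()/w.sum(),(v*w).sum()/w.sum(),u.min(),u.max(),v.min(),v.max())
    p=((u*w).sum()/w.sum(),(v*w).sum()/w.sum()); print('  yellow z.08',ray(c,*p,.086 if n=='top' else .078))
    W=(m&(hsv[...,1]<60)&(hsv[...,2]>(150 if n=='top' else 140))).astype(np.uint8)
    k,_=max([(q,cv2.contourArea(q)) for q in cv2.findContours(W,cv2.RETR_EXTERNAL,cv2.CHAIN_APPROX_NONE)[0]],key=lambda t:t[1])
    P=np.array([ray(c,*q,.093) for q in k[:,0]])[:,:2]
    h=cv2.convexHull(k)[:,0]; H=np.array([ray(c,*q,.093) for q in h])[:,:2]
    f=least_squares(lambda x:np.hypot(*(H-x[:2]).T)-x[2],[.524,-.01,.055],loss='soft_l1',f_scale=.002).x; print('  circ',f)
E
```

```text
top yellow 5 237.00405405405405 171.02027027027026 236 238 170 172
  yellow z.08 [0.56597677 0.04295114 0.086     ]
  circ [ 0.5300003  -0.0095093   0.05612496]
scene yellow 18 278.2443507080446 209.73516119313047 277 279 206 213
  yellow z.08 [0.57103398 0.03919788 0.078     ]
  circ [ 0.53767611 -0.01210458  0.06292587]
```

```bash
python3 - <<'E'
from h import *
c=env.camera_info('top'); s=env.camera_info('scene')
for n,u,v,z in [('lant',118,201,.15),('lantnear',103,205,.22),('jar',128,153,.1),('notch',250,192,.093),('bottle',75,268,.2)]: print(n,ray(c,u,v,z))
print(ray(s,335,150,0.0), 'lantern base scene', ray(s,312,112,0.0))
E
```

```text
lant [0.44540815 0.46574076 0.15      ]
lantnear [0.42737739 0.49025286 0.22      ]
jar [0.62926025 0.45270089 0.1       ]
notch [ 0.48611226 -0.00670484  0.093     ]
bottle [0.2137626 0.5855358 0.2      ]
[0.4526326  0.49724281 0.        ] lantern base scene [0.20663279 0.66565994 0.        ]
```

{"name": "play_rows", "arguments": {
  "travel": [
    [1.1,-3.6,0.2],
    [1.1,-3.6,0.2],
    [1.1,-3.6,0.2],
    [1.1,-3.6,0],
    [1.1,-3.6,0],
    [1.1,-3.6,0],
    [1.5,-3.6,0],
    [1.5,-3.6,0]
  ],
  "rotation": [
    [0,0,-0.12],
    [0,0,-0.12],
    [0,0,-0.12],
    [0,0,-0.12],
    [0,0,-0.12],
    [0,0,-0.12],
    [0,0,-0.12],
    [0,0,-0.12]
  ],
  "claw": [0,0,0,0,0,0,0,0]
}}

```text
time_s: 0.82
position: [0.2742, 0.224, 0.2337]
tool_rot: [[-0.004, 0.97, 0.244], [0.0, 0.244, -0.97], [-1.0, -0.004, -0.001]]
ft_force: [1.0, 0.3, -0.4]
grip_width: 0.0
```

{"name": "play_rows", "arguments": {
  "travel": [
    [3.2,-2.2,-0.4],
    [3.2,-2.2,-0.4],
    [3.2,-2.2,-0.4],
    [3.2,-2.2,-0.4],
    [3.2,-2.2,-0.4],
    [3.2,-2.2,-0.4],
    [3.2,-2.2,-0.4],
    [3.2,-2.2,-0.4],
    [0,0,0],
    [0,0,0]
  ],
  "rotation": [
    [0,0,-0.04],
    [0,0,-0.04],
    [0,0,-0.04],
    [0,0,-0.04],
    [0,0,-0.04],
    [0,0,-0.04],
    [0,0,0],
    [0,0,0],
    [0,0,0],
    [0,0,0]
  ],
  "claw": [0,0,0,0,0,0,0,0,0,0]
}}

```text
time_s: 1.65
position: [0.5406, 0.0286, 0.1984]
tool_rot: [[-0.003, 1.0, -0.023], [0.001, -0.023, -1.0], [-1.0, -0.003, -0.001]]
ft_force: [-1.5, 0.7, -0.0]
grip_width: 0.0002
```

```bash
python3 - <<'E'
from h import *
s=env.observe(); print(s['time_s'],s['position'],np.round(s['tool_rot'],3),np.round(s['q'],1),s['ft_force'])
c=env.camera_info('wrist'); import json
json.dump({k:np.array(v).tolist() for k,v in c.items()},open('w1.json','w'))
im=env.get_image('wrist'); cv2.imwrite('pics/w1.png',im[:,:,::-1])
E
```

```text
1.65 [0.54061958 0.02857758 0.1983719 ] [[-0.003  1.    -0.023]
 [ 0.001 -0.023 -1.   ]
 [-1.    -0.003 -0.001]] [-9.5 22.5 78.9  0.  78.8 -8.2] [-1.48782045  0.74913404 -0.01416261]
```

View pics/w1.png

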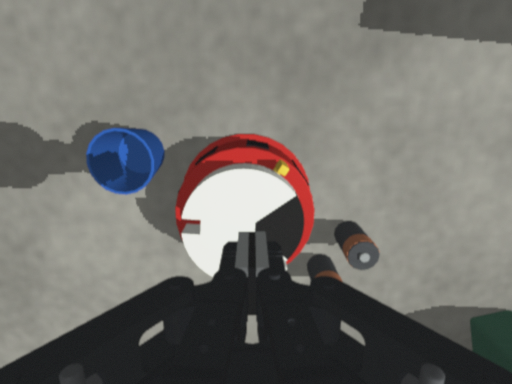

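```bash
python3 - <<'E'
from h import *
im=cv2.imread('pics/w1.png'); cv2.imwrite('pics/w1c.png',cv2.resize(im[120:290,160:330],None,fx=3.5,fy=3.5,interpolation=cv2.INTER_CUBIC))
E
```

```text
(no output)
```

View pics/w1c.png

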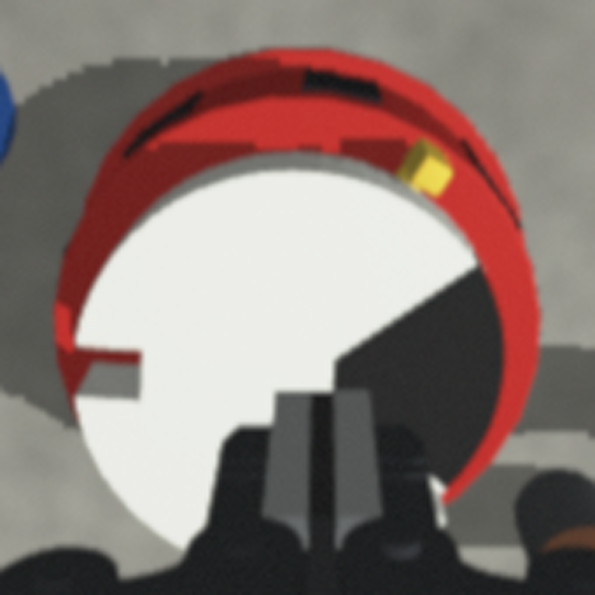

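```bash
python3 - <<'E'
from h import *
import json
from scipy.optimize import least_squares
c=json.load(open('w1.json')); f=lambda x,y,z:ray(c,x/3.5+160-.36,y/3.5+120-.36,z)[:2]
im=cv2.imread('pics/w1.png'); hsv=cv2.cvtColor(im,cv2.COLOR_BGR2HSV)
W=((hsv[...,1]<40)&(hsv[...,2]>200)).astype(np.uint8); W[:, :150]=0; W[:,330:]=0
k=max(cv2.findContours(W,cv2.RETR_EXTERNAL,cv2.CHAIN_APPROX_NONE)[0],key=cv2.contourArea)[:,0]
P=np.array([ray(c,*q,.093)[:2] for q in k])
x=np.array([.53,-.0095,.055])
for _ in range(8):
    d=np.hypot(*(P-x[:2]).T)-x[2]; S=P[abs(d)<(.006 if _<3 else .0015)]
    x=least_squares(lambda x:np.hypot(*(S-x[:2]).T)-x[2],x,loss='soft_l1',f_scale=.0005).x
print('circ',x,len(S))
C=x[:2]
ang=lambda p:(np.degrees(np.arctan2(*(p-C)[::-1])),np.hypot(*(p-C))*1e3)
for n,q in dict(notch_u=(140,350,.093),notch_l=(140,399,.093),nm_u=(77,348,.093),nm_l=(77,399,.093),post=(432,173,.086),bw_in=(335,360,.093),bw_out=(478,265,.093),bw_lo=(436,478,.093)).items():
    print(n,f(*q),ang(f(*q)))
E
```

```text
circ [ 0.53461726 -0.00812586  0.05471827] 180
notch_u [0.49670103 0.00236908] (np.float64(164.52829172486008), np.float64(39.341892878531254))
notch_l [ 0.49577583 -0.01084725] (np.float64(-175.9921842561269), np.float64(38.93665281683496))
nm_u [0.48114381 0.00321036] (np.float64(168.03066739497953), np.float64(54.66187136882425))
nm_l [ 0.47994868 -0.01053588] (np.float64(-177.4758020967175), np.float64(54.72167471270916))
post [0.56923878 0.04412937] (np.float64(56.47367356637495), np.float64(62.683803561630114))
bw_in [ 0.54490746 -0.00125685] (np.float64(33.72430988655048), np.float64(12.372208605851439))
bw_out [0.57984607 0.02278605] (np.float64(34.350900533746525), np.float64(54.783134678123645))
bw_lo [ 0.57025199 -0.03444353] (np.float64(-36.447340101532106), np.float64(44.29959200787933))
```

{"name": "play_rows", "arguments": {
  "travel": [
    [0.4,-0.7,-1.1],
    [0.4,-0.7,-1.1],
    [0.4,-0.7,-1.1],
    [0.4,-0.7,-1.1],
    [0.5,-0.7,-1.1],
    [0.5,-0.7,-1.1],
    [0.5,-0.8,-1.1],
    [0,0,0]
  ],
  "rotation": [
    [0,0,0.113],
    [0,0,0.113],
    [0,0,0.113],
    [0,0,0.113],
    [0,0,0.113],
    [0,0,0.113],
    [0,0,0.113],
    [0,0,0]
  ],
  "claw": [0,0,0,0,0,0,0,0]
}}

```text
time_s: 2.37
position: [0.5663, -0.0153, 0.1219]
tool_rot: [[-0.002, 0.685, 0.728], [0.001, 0.728, -0.685], [-1.0, -0.0, -0.002]]
ft_force: [-0.6, 0.4, -1.1]
grip_width: -0.0002
```

```bash
python3 - <<'E'
from h import *
s=env.observe(); print(s['time_s'],s['position'],np.round(s['tool_rot'],3),np.round(s['q'],1),s['ft_force'])
for n in('top','scene'):
    im=env.get_image(n); cv2.imwrite(f'pics/{n}1.png',im[:,:,::-1])
im=env.get_image('wrist'); cv2.imwrite('pics/w2.png',im[:,:,::-1])
s=cv2.imread('pics/scene1.png');cv2.imwrite('pics/cs1.png',cv2.resize(s[150:275,205:305],None,fx=5.5,fy=4.8,interpolation=cv2.INTER_CUBIC))
E
```

```text
2.3667 [ 0.56632617 -0.01531281  0.12186248] [[-0.002  0.685  0.728]
 [ 0.001  0.728 -0.685]
 [-1.    -0.    -0.002]] [-13.5  29.2  81.3   0.1  69.6 -60.3] [-0.57248955  0.35793732 -1.08743452]
```

View pics/cs1.png

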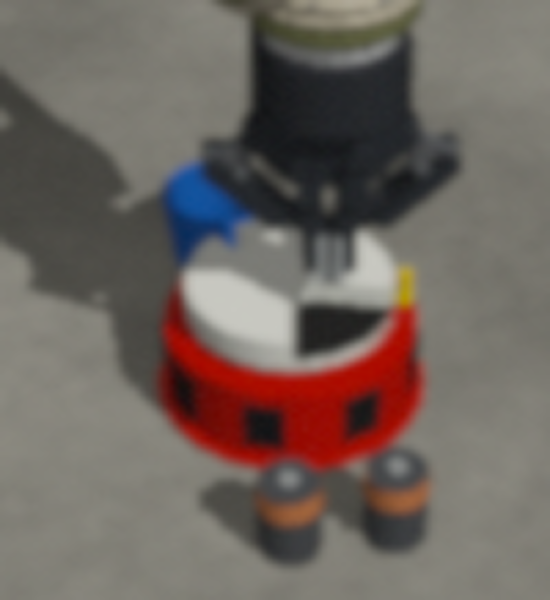

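View pics/w2.png

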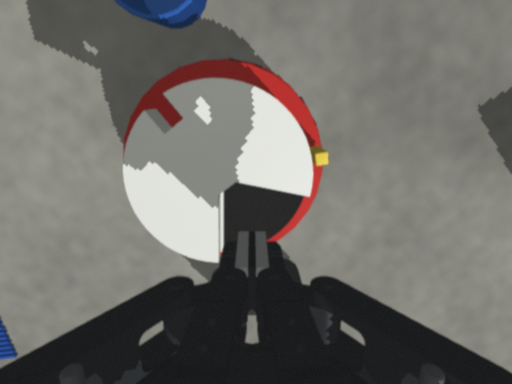

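{"name": "play_rows", "arguments": {
  "travel": [
    [0.4,-0.4,0],
    [0.3,-0.4,-0.5],
    [0,0,-1.0],
    [0,0,-1.0],
    [0,0,-0.8],
    [0,0,-0.4],
    [0,0,0]
  ],
  "rotation": [
    [0,0,0],
    [0,0,-0.03],
    [0,0,0],
    [0,0,0],
    [0,0,0],
    [0,0,0],
    [0,0,0]
  ],
  "claw": [0,0,0,0,0,0,0]
}}

```text
time_s: 3.1
position: [0.5741, -0.0203, 0.0881]
tool_rot: [[0.007, 0.716, 0.698], [-0.0, 0.698, -0.716], [-1.0, 0.005, 0.005]]
ft_force: [0.1, 0.3, 0.2]
grip_width: -0.0001
```

{"name": "play_rows", "arguments": {
  "travel": [
    [0,0,-0.5],
    [-0.3,-0.3,0],
    [-0.3,-0.3,0],
    [-0.2,-0.2,0],
    [0,0,0]
  ],
  "rotation": [
    [0,0,0],
    [0,0,0],
    [0,0,0],
    [0,0,0],
    [0,0,0]
  ],
  "claw": [0,0,0,0,0]
}}

```text
time_s: 3.52
position: [0.5655, -0.0286, 0.0827]
tool_rot: [[0.008, 0.716, 0.698], [0.0, 0.698, -0.716], [-1.0, 0.006, 0.005]]
ft_force: [0.3, 0.8, -0.1]
grip_width: -0.0
```

```bash
cat > st.py <<'E'
from h import *
import sys
C=np.array([.5346,-.0081])
s=env.observe(); p=s['position']; d=p[:2]-C; R=s['tool_rot']; psi=np.degrees(np.arctan2(R[1,1],R[0,1])); w=psi-90
print(round(s['time_s'],2),np.round(p*1e3,1),'psi',round(psi,1),'F',np.round(s['ft_force'],1),'polar',round(np.hypot(*d)*1e3,1),round(np.degrees(np.arctan2(d[1],d[0])),1),'tilt',np.round(R[:2,0],3), 'q',np.round(s['q'],0))
def plan(w0,w1,n,r=.036,o=.007):
    e=lambda a:np.array([np.cos(np.radians(a)),np.sin(np.radians(a))])
    q=p[:2]
    for w in np.linspace(w0,w1,n+1)[1:]:
        t=C+r*e(w)+o*e(w+90); print(np.round((t-q)*100,2),end=' '); q=t
    print()
if len(sys.argv)>1: plan(*[float(x) for x in sys.argv[1:3]],int(sys.argv[3]))
E
python3 st.py -45.8 -81.8 6
```

```text
3.52 [565.5 -28.6  82.7] psi 44.3 F [ 0.3  0.8 -0.1] polar 37.1 -33.5 tilt [0.008 0.   ] q [-15.  32.  84.   0.  63. -59.]
[-0.31 -0.35] [-0.27 -0.28] [-0.29 -0.25] [-0.32 -0.22] [-0.34 -0.18] [-0.36 -0.15]
```

{"name": "play_rows", "arguments": {
  "travel": [
    [-0.3,-0.33,0],
    [-0.27,-0.28,0],
    [-0.29,-0.25,0],
    [-0.32,-0.22,0],
    [-0.34,-0.18,0],
    [-0.36,-0.15,0]
  ],
  "rotation": [
    [0,0,-0.105],
    [0,0,-0.105],
    [0,0,-0.105],
    [0,0,-0.105],
    [0,0,-0.105],
    [0,0,-0.105]
  ],
  "claw": [0,0,0,0,0,0]
}}

```text
time_s: 4.02
position: [0.5491, -0.0442, 0.0851]
tool_rot: [[0.016, 0.993, 0.116], [-0.008, 0.116, -0.993], [-1.0, 0.015, 0.01]]
ft_force: [2.6, -0.7, -0.8]
grip_width: 0.0003
```

```bash
python3 st.py -78 -110 6; python3 - <<'E'
from h import *
im=env.get_image('wrist'); cv2.imwrite('pics/w3.png',im[:,:,::-1])
E
```

```text
4.02 [549.1 -44.2  85.1] psi 6.6 F [ 2.6 -0.7 -0.8] polar 38.9 -68.2 tilt [ 0.016 -0.008] q [-17.  30.  87.  -0.  62. -23.]
[-0.33  0.12] [-0.33 -0.09] [-0.34 -0.06] [-0.34 -0.03] [-0.34  0.01] [-0.34  0.04]
```

View pics/w3.png

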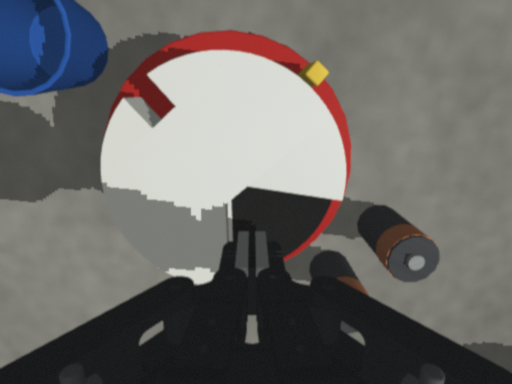

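{"name": "play_rows", "arguments": {
  "travel": [
    [-0.35,0.0,-0.08],
    [-0.36,-0.06,-0.08],
    [-0.37,-0.05,-0.08],
    [-0.37,-0.02,-0.05],
    [-0.37,0.02,-0.05],
    [-0.37,0.06,-0.05]
  ],
  "rotation": [
    [0.002,0.004,-0.105],
    [0.002,0.004,-0.105],
    [0.002,0.004,-0.105],
    [0.002,0.004,-0.105],
    [0,0.002,-0.105],
    [0,0.002,-0.105]
  ],
  "claw": [0,0,0,0,0,0]
}}

```text
time_s: 4.57
position: [0.5299, -0.0483, 0.0849]
tool_rot: [[0.001, 0.862, -0.508], [-0.011, -0.508, -0.861], [-1.0, 0.007, 0.009]]
ft_force: [1.8, -2.5, 1.2]
grip_width: -0.0001
```

```bash
python3 st.py -114 -144 5
```

```text
4.57 [529.9 -48.3  84.9] psi -30.5 F [ 1.8 -2.5  1.2] polar 40.5 -96.6 tilt [ 0.001 -0.011] q [-18.  29.  90.  -1.  61.  13.]
[-0.73  0.55] [-0.36  0.14] [-0.34  0.18] [-0.32  0.21] [-0.29  0.25]
```

{"name": "play_rows", "arguments": {
  "travel": [
    [-0.48,0.14,-0.1],
    [-0.48,0.18,-0.1],
    [-0.46,0.22,-0.08],
    [-0.43,0.26,-0.06],
    [-0.4,0.3,-0.06]
  ],
  "rotation": [
    [0.003,0,0],
    [0.003,0,-0.06],
    [0.003,0,-0.105],
    [0.003,0,-0.105],
    [0.002,0,-0.105]
  ],
  "claw": [0,0,0,0,0]
}}

```text
time_s: 4.98
position: [0.5098, -0.039, 0.0839]
tool_rot: [[0.011, 0.621, -0.784], [-0.003, -0.784, -0.621], [-1.0, 0.009, -0.007]]
ft_force: [2.3, -1.9, 3.0]
grip_width: -0.0
```

```bash
python3 st.py -140 -150 2; python3 - <<'E'
from h import *
im=env.get_image('wrist'); cv2.imwrite('pics/w4.png',im[:,:,::-1])
E
```

```text
4.98 [509.8 -39.   83.9] psi -51.6 F [ 2.3 -1.9  3. ] polar 39.6 -128.8 tilt [ 0.011 -0.003] q [-18.  27.  93.   0.  59.  34.]
[-0.07  0.45] [-0.22  0.23]
```

View pics/w4.png

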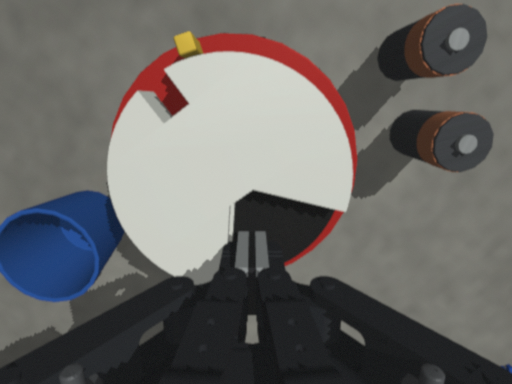

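```bash
cat > meas.py <<'E'
# fit cap circle, bay wall & notch from wrist image ; usage meas.py pic z_top
from h import *
import sys,json
from scipy.optimize import least_squares
n,zt=sys.argv[1],float(sys.argv[2])
c=env.camera_info('wrist'); im=env.get_image('wrist')[:,:,::-1].copy(); cv2.imwrite(f'pics/{n}.png',im)
hsv=cv2.cvtColor(im,cv2.COLOR_BGR2HSV)
W=((hsv[...,1]<45)&(hsv[...,2]>190)).astype(np.uint8)
k=max(cv2.findContours(W,cv2.RETR_EXTERNAL,cv2.CHAIN_APPROX_NONE)[0],key=cv2.contourArea)[:,0]
P=np.array([ray(c,*q,zt)[:2] for q in k]); x=np.array([.5346,-.0081,.055])
for i in range(10):
    d=np.hypot(*(P-x[:2]).T)-x[2]; S=P[abs(d)<(.006 if i<3 else .0015)]
    x=least_squares(lambda x:np.hypot(*(S-x[:2]).T)-x[2],x,loss='soft_l1',f_scale=.0005).x
C=x[:2]; print('circ',np.round(x*1e3,1),len(S))
Y=(hsv[...,0]>18)&(hsv[...,0]<35)&(hsv[...,1]>120)&(hsv[...,2]>200)
v,u=np.nonzero(Y); q=ray(c,u.mean(),v.mean(),.086)[:2]-C; pin=np.degrees(np.arctan2(q[1],q[0])); print('pin',round(pin,1),round(np.hypot(*q)*1e3,1),len(u))
# white mask sampled on top-plane rings r=42..52
A=np.arange(-180,180,.5); 
for r in (.042,.046,.05):
    pts=np.c_[C[0]+r*np.cos(np.radians(A)),C[1]+r*np.sin(np.radians(A)),np.full(len(A),zt)]
    uv=proj(c,pts); val=cv2.remap(W.astype(np.float32),uv[:,:1].astype(np.float32),uv[:,1:].astype(np.float32),cv2.INTER_LINEAR)[:,0]
    inim=(uv[:,0]>0)&(uv[:,0]<511)&(uv[:,1]>0)&(uv[:,1]<383)
    rel=(A-pin+180)%360-180
    o=np.argsort(rel); b=((val>.5)|~inim)[o]; rr=rel[o]
    t=np.nonzero(np.diff(b.astype(int)))[0]; print('r',r,'rel-to-pin transitions',[(round(float(rr[i]),1),'w' if b[i+1] else 'd') for i in t])
cv2.imwrite(f'pics/{n}c.png',cv2.resize(im[20:280,90:380],None,fx=2.2,fy=2.2,interpolation=cv2.INTER_CUBIC))
E
python3 meas.py w5 .093
```

```text
circ [534.5  -8.2  54.3] 482
pin 54.8 62.3 170
r 0.042 rel-to-pin transitions [(-122.3, 'w'), (7.2, 'd'), (27.2, 'w'), (143.7, 'd')]
r 0.046 rel-to-pin transitions [(-122.3, 'w'), (8.2, 'd'), (26.7, 'w'), (139.7, 'd'), (140.7, 'w'), (141.2, 'd')]
r 0.05 rel-to-pin transitions [(-122.8, 'w'), (9.2, 'd'), (25.7, 'w'), (135.7, 'd')]
```

View pics/w5c.png

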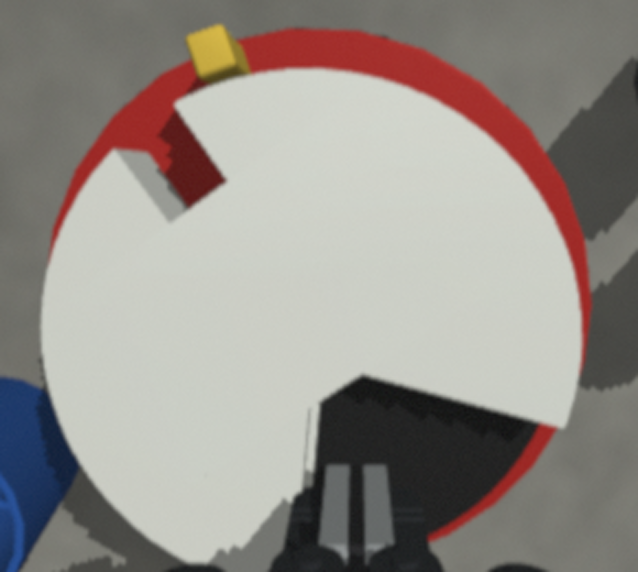

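{"name": "play_rows", "arguments": {
  "travel": [
    [-0.32,0.28,-0.05],
    [-0.3,0.33,-0.05],
    [-0.28,0.34,-0.05],
    [0,0,0]
  ],
  "rotation": [
    [0.001,0.003,-0.11],
    [0.001,0.003,-0.11],
    [0.001,0.003,-0.11],
    [0,0,0]
  ],
  "claw": [0,0,0,0]
}}

```text
time_s: 5.42
position: [0.5011, -0.0302, 0.0834]
tool_rot: [[0.002, 0.35, -0.937], [-0.004, -0.937, -0.35], [-1.0, 0.004, -0.001]]
ft_force: [0.1, -0.7, 0.5]
grip_width: -0.0
```

```bash
python3 st.py;python3 meas.py w6 .093
```

```text
5.42 [501.1 -30.2  83.4] psi -69.5 F [ 0.1 -0.7  0.5] polar 40.2 -146.6 tilt [ 0.002 -0.004] q [-17.  27.  95.  -0.  59.  53.]
circ [534.6  -8.2  54.2] 490
pin 51.7 53.3 112
r 0.042 rel-to-pin transitions [(-137.2, 'w'), (-7.7, 'd'), (12.3, 'w'), (135.8, 'd')]
r 0.046 rel-to-pin transitions [(-137.7, 'w'), (-6.7, 'd'), (11.8, 'w'), (134.8, 'd')]
r 0.05 rel-to-pin transitions [(-137.2, 'w'), (-5.7, 'd'), (10.8, 'w'), (130.3, 'd')]
```

View pics/w6c.png

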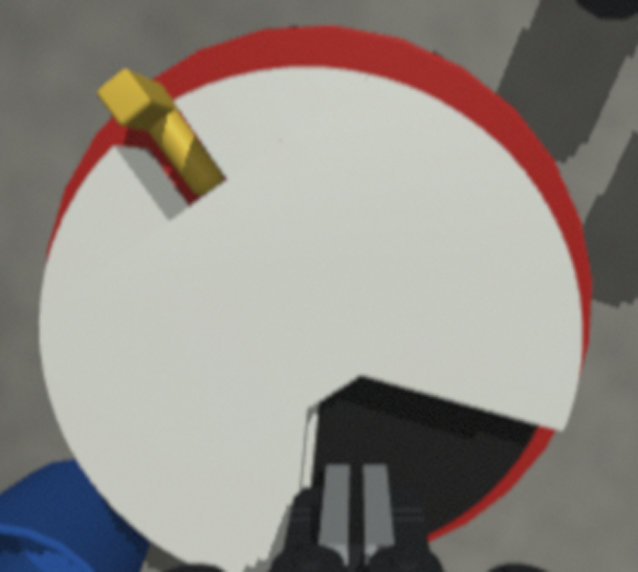

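```bash
python3 - <<'E'
from h import *
im=cv2.imread('pics/w6.png'); cv2.imwrite('pics/pinz.png',cv2.resize(im[40:130,125:205],None,fx=7,fy=6.6,interpolation=cv2.INTER_CUBIC))
c=env.camera_info('wrist'); C=np.array([.5346,-.0082])
e=lambda a:np.array([np.cos(np.radians(a)),np.sin(np.radians(a))])
big=cv2.resize(im,None,fx=5,fy=5,interpolation=cv2.INTER_CUBIC)
for pa,col in((55,(255,0,0)),(56.5,(0,255,0))):
  n=e(pa+90)
  for r0,r1,z in((.058,.066,.086),(.039,.058,.070)):
    Q=np.array([[*(C+e(pa)*r+n*s),z] for r,s in((r0,-.004),(r1,-.004),(r1,.004),(r0,.004))])
    cv2.polylines(big,[np.round(proj(c,Q)*5+2).astype(int)],True,col,1)
cv2.imwrite('pics/pinov.png',big[200:650,600:1050])
E
```

```text
(no output)
```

View pics/pinov.png

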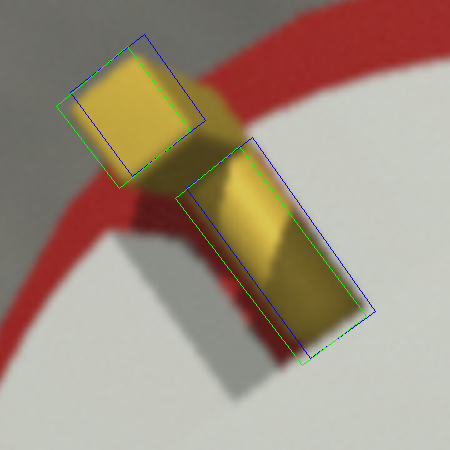

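{"name": "play_rows", "arguments": {
  "travel": [
    [0.3,-0.4,0],
    [0,0,0],
    [0,0,1.5],
    [0,0,1.5],
    [2.0,1.9,0.5],
    [2.0,1.9,0],
    [0,0,0],
    [0,0,0]
  ],
  "rotation": [
    [0,0,0],
    [0,0,0],
    [0,0,0],
    [0,0,0],
    [0,0,0],
    [0,0,0],
    [0,0,0],
    [0,0,0]
  ],
  "claw": [0,0,0,0,0,0,0,0]
}}

```text
time_s: 6.13
position: [0.5451, 0.0035, 0.1183]
tool_rot: [[-0.004, 0.385, -0.923], [-0.0, -0.923, -0.385], [-1.0, -0.001, 0.004]]
ft_force: [-0.4, -0.2, 0.1]
grip_width: -0.0002
```

```bash
python3 st.py; python3 - <<'E'
from h import *
for n in('top','scene'):
    cv2.imwrite(f'pics/{n}2.png',env.get_image(n)[:,:,::-1])
s=cv2.imread('pics/scene2.png');cv2.imwrite('pics/cs2.png',cv2.resize(s[150:275,205:305],None,fx=5.5,fy=4.8,interpolation=cv2.INTER_CUBIC))
E
```

```text
6.13 [545.1   3.5 118.3] psi -67.4 F [-0.4 -0.2  0.1] polar 15.7 47.8 tilt [-0.004 -0.   ] q [-12.  28.  85.  -0.  68.  55.]
```

View pics/cs2.png

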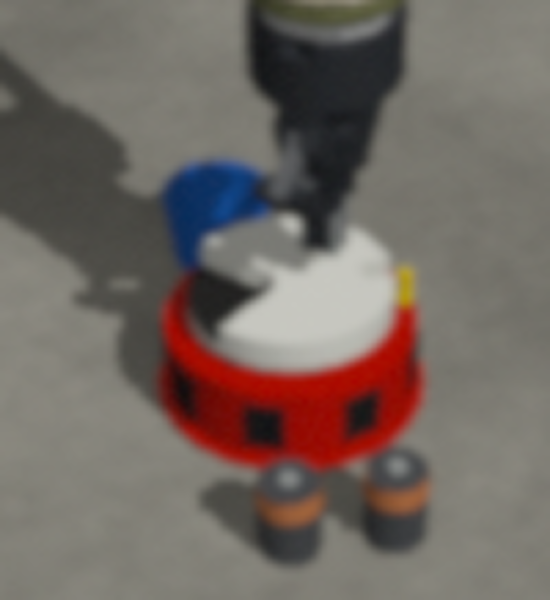

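{"name": "play_rows", "arguments": {
  "travel": [
    [-0.2,0,-0.8],
    [0,0,-0.8],
    [0,0,-0.6],
    [0,0,-0.3],
    [0,0,-0.3],
    [0,0,-0.3]
  ],
  "rotation": [
    [0,0,0],
    [0,0,0],
    [0,0,0],
    [0,0,0],
    [0,0,0],
    [0,0,0]
  ],
  "claw": [0,0,0,0,0,0]
}}

```text
time_s: 6.73
position: [0.5411, 0.0016, 0.0846]
tool_rot: [[-0.004, 0.383, -0.924], [0.001, -0.924, -0.383], [-1.0, -0.003, 0.003]]
ft_force: [0.1, 3.7, 25.1]
grip_width: 0.0002
```

{"name": "play_rows", "arguments": {
  "travel": [
    [0,0,-0.1],
    [0,0,-0.1],
    [0,0,-0.1],
    [0,0,0]
  ],
  "rotation": [
    [0,0,0],
    [0,0,0],
    [0,0,0],
    [0,0,0]
  ],
  "claw": [0,0,0,0]
}}

```text
time_s: 7.07
position: [0.541, 0.0015, 0.0852]
tool_rot: [[-0.001, 0.383, -0.924], [0.001, -0.924, -0.383], [-1.0, -0.001, 0.0]]
ft_force: [0.2, -0.4, 0.1]
grip_width: 0.0003
```

{"name": "play_rows", "arguments": {
  "travel": [
    [0,0,0.5],
    [0,0,2],
    [0,0,3],
    [-1.2,-2,3],
    [-1.2,-2,2],
    [-1,-2,0],
    [0,0,0],
    [0,0,0]
  ],
  "rotation": [
    [0,0,0],
    [0,0,0],
    [0,0,0],
    [0,0,0],
    [0,0,0],
    [0,0,0],
    [0,0,0],
    [0,0,0]
  ],
  "claw": [0,0,0,0,0,0,0,0]
}}

```text
time_s: 7.73
position: [0.5036, -0.061, 0.194]
tool_rot: [[-0.006, 0.384, -0.923], [-0.0, -0.923, -0.384], [-1.0, -0.002, 0.005]]
ft_force: [0.5, 0.2, -0.3]
grip_width: -0.0001
```

```bash
python3 st.py;python3 meas.py w7 .085; python3 - <<'E'
from h import *
for n in('top','scene'):
    cv2.imwrite(f'pics/{n}3.png',env.get_image(n)[:,:,::-1])
s=cv2.imread('pics/scene3.png');cv2.imwrite('pics/cs3.png',cv2.resize(s[150:275,205:305],None,fx=5.5,fy=4.8,interpolation=cv2.INTER_CUBIC))
E
```

```text
7.73 [503.6 -61.  194. ] psi -67.4 F [ 0.5  0.2 -0.3] polar 61.4 -120.4 tilt [-0.006 -0.   ] q [-20.  20.  84.  -0.  76.  47.]
circ [534.3  -8.1  54.3] 295
pin 53.9 57.3 145
r 0.042 rel-to-pin transitions [(-139.9, 'w'), (-9.9, 'd'), (9.1, 'w'), (140.1, 'd'), (142.6, 'w'), (144.6, 'd')]
r 0.046 rel-to-pin transitions [(-140.4, 'w'), (-8.9, 'd'), (7.6, 'w'), (139.6, 'd'), (142.1, 'w'), (143.6, 'd')]
r 0.05 rel-to-pin transitions [(-139.9, 'w'), (-8.4, 'd'), (7.6, 'w'), (140.1, 'd')]
```

View pics/w7.png

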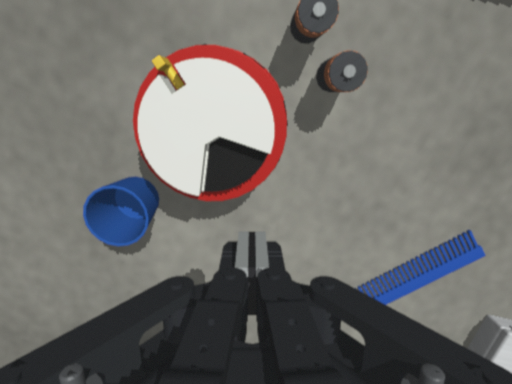

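View pics/cs3.png

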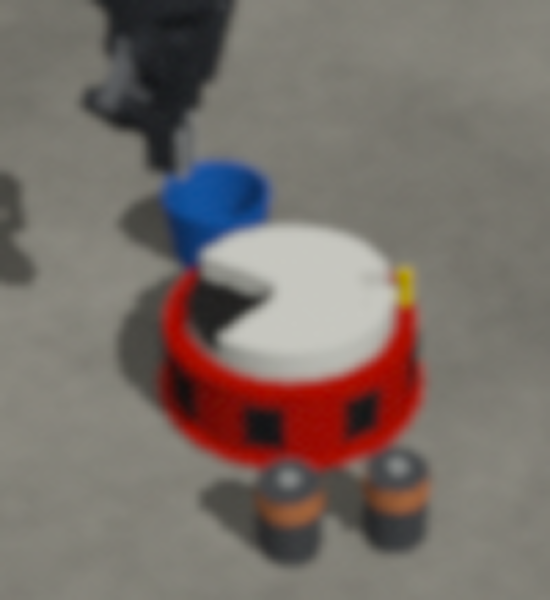

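View pics/top3.png

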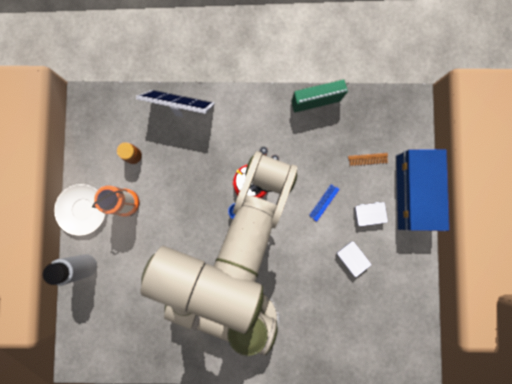

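The wrist view shows the yellow pin sitting in the notch at about (170,72), with the cap low. In the scene and top views the cup, batteries and other things are where they started, and the gripper is clear.

```bash
python3 - <<'E'
from rig import env
print(env.close_job(), env.observe()['time_s'])
E
```

```text
the job is handed in; nothing more can be done
the job is handed in; nothing more can be done
```

I turned the cap about 120° clockwise with the closed fingertips in its bay, until the notch was over the yellow pin. I then pressed it down and moved clear. The job was handed in at about 8 s of the 51 s allowed. No verdict was reported, so what follows rests on my own checks.

- **Cap height:** under a press of about 25 N the fingertips stopped at z ≈ 85 mm, which is the fully home height. The rim size in the last wrist image agrees with a cap top at 85 mm.
- **Notch on pin:** the notch is about 1.5–2° (1.5 mm) short of exact, and the limit is 4.5 mm. My estimates of the pin's direction ranged from 54.8° to 56.5°. The automatic colour reading was lower in the last two views because it also picked up the pin's tooth, so I set it aside and took the direction from overlays on the post.
- **Other objects:** the cup, batteries, lantern, tin, comb and jar looked unmoved. I judged this by eye from before-and-after images. In the final top view the arm hides the cup and the batteries, so for those I relied on the scene view.
- **Gripper:** it ended about 100 mm above the cap and off to one side, with the wrist force near zero.

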